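Wedge a bearing housing tight in a bench fixture

ROBOT

A 7-joint arm with a two-finger parallel gripper is mounted at the origin on the work surface. World frame = base frame: x ahead of the robot, y to its left, z up, the work surface at z = 0. Lengths are in m, angles in rad, forces in N, time in s.
With the tool pointing down it reaches from about 0.425 to 0.8 m from the base axis. Payload 8.3 kg.
Tool frame: the origin (TCP) lies midway between the tips of the shut fingers; the grasp point (between the pads) lies 19 mm behind it; z points along the fingers, y is the direction in which the jaws open and shut (so a half turn about z gives the same grasp; the last joint's range is limited). The gripper opens to 85 mm and grips with 20 to 120 N. Pads are 22 mm wide; open, the fingers measure 114 mm over their backs; the gripper's body (76 mm by 85 mm) begins 54 mm behind the grasp point. The pads swing forward as they close: fully open they stand 13 mm farther back than shut.
Start: joints at [-1.174, 0.383, 0.016, 1.37, -0.006, 1.388, -0.046], TCP at [0.277, 0.56, 0.231] pointing down, gripper open.
Joint ranges: [-2.95, 2.95], [-0.25, 2.06], [-1.52, 1.56], [0.18, 2.33], [-1.44, 4.58], [0.02, 2.06], [-3.01, 3.01]. Speed limits (rad/s): [2.39, 2.39, 3.01, 3.01, 3.14, 3.14, 3.14].

INTERFACE

Orientations are given as a unit quaternion [x, y, z, w].
In Python, from plant import bot gives the robot as it stands.
- The arm moves only by the tool play_rows, never from a script. Its argument "targets" is a list that holds one entry, the list of rows, each a list of 7 numbers: the shift along the tool's x, y, z in mm, then the turn, a rotation vector about the tool's x, y, z in rad, then the finger opening in mm, from 0 to 85.4. A call has exactly 10 rows; each row is the pose to reach, as a shift and turn from the pose commanded when the call began, along the tool's axes at that moment; what a row does not reach only later rows make up. A row lasts 1/10 s, in which the tool goes at most 50 mm and 8.59 degrees, less where a joint would pass 70% of its speed; a pose out of reach is approached as far as the arm can. A call with a gripper value outside its range is refused whole. The fingers move at their own pace and stop on an object; "grip_force" is the grip in N (left out, the last holds). Time passes only in rows, so rows that repeat a pose let the fingers close, or fill a call up. It gives the time, the measured TCP pose, the force and the opening at its end, in the units of the state.
- bot.get_state(): the state, without advancing time (a new reading comes with each control period).
- bot.get_image(name): name is "side" or "top"; returns the picture (480x640x3 uint8, blue, green, red); there is no depth.
- bot.camera_model(name): a dict with "vfov" (degrees; the focal length in pixels is half the picture's height over the tangent of half this angle, whatever the lens; pixels are square), "cx", "cy" (the principal point, pixels), "rvec" (rotation vector, rad) and "tvec" (3), from world to camera coordinates, as OpenCV has them. Camera axes: x right, y down, z forward; pixel columns grow to the right and rows downward; lengths in m; the calibration is good to about 2 mm. A picture is of the moment at which its call begins. camera_model takes no time and is no camera call.
- bot.hand_in(): hands the job in, once; it reports no verdict.
The state is a dict: "clock": time; "joint_pos": joint angles; "qd": joint speeds; "joint_torque": joint torques, N m; "ee_pos": TCP position; "eef_rot": TCP orientation; "force": force on the tool from outside, world axes, zero at the start; "ft_torque": the same for the moment, N m; "gripper_width": opening from 0.0 (shut) to 1.0 (fully open).
Only numpy, scipy, OpenCV 4.12 (cv2) and the standard library are available. Lean on these libraries where they do the work, as an engineer would, in place of code of your own. Each camera call takes 0.05 s, during which the arm holds its last target.

TASK

Lock the bearing housing in the bench fixture with the loose, lightly oiled metal wedge: lay the wedge flat on the fixture's bed with its thin end in the gap between the rail and the housing, its straight face towards the rail, and let go of it while it is still loose. Then tap its thick end along the gap with the gripper, firmly but never ramming it (some 15 to 20 newtons a tap), until it gives no more and stays tight by itself. Leave the plain parallel block and the other loose parts where they lie.

Things in the scene. Friction and masses are not known exactly. Their poses are not given: they have to be found in the camera images.
- fixture: Dark steel bed plate fixed to the bench, 210 (x) by 245 (y) by 10 mm thick. Origin at bench level; plate spans x -105 to 105, y -150 to 95 mm; bed surface at z 10. The housing sits on it between a straight rail at -x (see mouth) and an end stop at +x (see seat), turned so that the gap narrows towards +y, 1 in 6. The wedge is driven along +y into it. The bed is clear from y -150 to -40 mm.
- mouth (a point): Point on the bed in the mouth of the gap (fixture x -18, y -40, z 10 mm), axes as the fixture's. The rail, 20 wide, 105 long, 30 mm high, stands beside the gap: its inner face lies at fixture x -30, from y -40 to 65 mm, parallel to y.
- seat (a point): Point on the bed under the housing (fixture x 26.6, y 27.4, z 10 mm). The seat is turned +9.5 degrees (0.165 rad) from the fixture: along that turned x, a spring-backed rubber-faced stop (14 N per mm) has its face 36 to 44 mm beyond this point, differing from job to job, not measured. A fixed lip on the +y side keeps the housing from being dragged along.
- housing: Grey cast bearing housing, loose on the bed: foot 80 (x) by 60 (y) by 24 mm high, ring on top (outside diameter 58, axis along y, top 75 mm up), 400 g. Origin: centre of its underside; its axes are turned +9.5 (within 1.5) degrees from the fixture's. The wedge bears on the foot's flat side at its x -40. It starts 1 to 4 mm short of the stop and slides when pushed.
- wedge: Plain oiled aluminium wedge (friction about 0.35) lying flat, 150 mm long (y), 30 high, about 280 g. Origin on the underside. Straight face at x -17.5; slanted face from x 17.5 at the thick end (y -75, 35 mm thick) to x -7.5 at the thin end (y 75, 10 mm thick). Axes along the fixture's, it fits rail and housing face to face. As it jams the push rises; let go, it stays.
- wedge_tip (a point): Middle of the wedge's thin end at its underside (wedge x -12.5, y 75, z 0 mm), axes as the wedge's.
- wedge_butt (a point): Middle of the wedge's thick end face (wedge x 0, y -75, z 15 mm), where it is tapped; axes as the wedge's. Laid a little askew it jams early; freed between taps it squares itself on the rail and goes on, so repeat taps of 15 to 20 N until it gives no more (under 1 mm a tap).
- packing: Plain parallel aluminium block of the same look as the wedge but not tapered, 24 by 150 by 30 mm; origin at the centre of its underside. Not for this job; leave it.
- bearing: Steel bearing ring lying on the bench, 72 mm outside, 18 mm high; leave it.
- gear: Dark gear with an upright shaft, 86 mm across, 94 mm high; leave it.
- spanner: Flat steel spanner, 180 mm long; leave it.
Things that resemble listed ones, but are neither listed nor needed, are in the scene too. What is shaped like the wedge but blue is not meant. Leave any green look-alike of the housing alone.

How it is judged:
On the way:
1. the wedge lies flat on the bed, its thin end in the gap between rail and housing, straight face to the rail, still loose (under 3 N on the housing) and let go (y of wedge_tip in the frame of fixture above -0.042 m and x of wedge_tip in the frame of fixture between -0.031 and -0.006 m and angle between the x axis of wedge and the x axis of fixture, either way round below 0.25 rad and angle between wedge's own z axis and vertical below 0.08 rad and z of wedge_tip in the frame of fixture between 0.006 and 0.0145 m and contact force between wedge and housing below 3 N and contact force between the fingers and wedge below 0.3 N), for 0.2 s.
At the end, for the whole second after the job is handed in: Wedge flat on the bed (0.08 rad, 4.5 mm), parallel to the fixture (0.06 rad), thin end 25 to 115 mm along its y, by itself pressing on the housing with over 7 N and on the fixture with over 4 N; housing flat (0.05 rad) on the bed, 0.105 to 0.225 rad from the fixture; both at rest (contact force between wedge and housing above 7 N and contact force between wedge and fixture above 4 N and angle between wedge's own z axis and vertical below 0.08 rad and z of wedge_tip in the frame of fixture between 0.006 and 0.0145 m and angle between the x axis of wedge and the x axis of fixture, either way round below 0.06 rad and y of wedge_tip in the frame of fixture between 0.025 and 0.115 m and angle between housing's own z axis and vertical below 0.05 rad and z of housing in the frame of fixture below 0.0135 m and angle between the x axis of housing and the x axis of fixture, either way round between 0.105 and 0.225 rad and linear speed of each of wedge, housing below 0.005 m/s); the robot touches nothing.
It fails at once if the wedge rammed: more than 40 N between wedge and housing (contact force between wedge and housing above 40 N).
It fails at once if the parallel block, bearing, gear or spanner moved by more than 20 mm (distance of any of packing, bearing, gear, spanner from where it was at the start of the episode above 0.02 m).
It also fails if it takes over 58 s, if anything falls off the work surface, if the arm or the gripper's body presses on something with over 40 N, if the wrist force passes 120 N, or if a joint passes its speed limit or range.

## Working session

There is one attempt and no reset: what is moved stays moved. The work goes in short steps, Python scripts to look and compute and a tool call to move; the robot and the scene stay as the last step left them, time stands still between calls to the robot, and variables do not carry over. Pictures are saved under pics/ and viewed, and the job is handed in when it is done.

Besides the shell and the picture viewer there is one more tool, called after "Call:" as name([rows], argument=value, ...), one row to a line, values as JSON. play_rows: Moves the arm, as the interface text tells. Its arguments: {"type":"object","properties":{"targets":{"type":"array","items":{"type":"array","items":{"type":"array","items":{"type":"number"}}}},"grip_force":{"type":"number"}},"required":["targets"]}

```bash
ls; mkdir -p pics
python3 - <<'E'
from plant import bot
import cv2
for n in("side","top"):
    cv2.imwrite(f"pics/{n}0.png",bot.get_image(n)); print(n,bot.camera_model(n))
print(bot.get_state())
E
```

```text
pics
side {'vfov': 44.76858159289584, 'cx': 311.9161778404011, 'cy': 247.96207166505485, 'rvec': array([ 2.10936841, -0.44980588,  0.23827058]), 'tvec': array([-0.43771096,  0.18131807,  1.37453483])}
top {'vfov': 55.92488156884623, 'cx': 328.5521571055437, 'cy': 235.73991423039277, 'rvec': array([ 2.22087595, -2.17746985,  0.04243494]), 'tvec': array([0.03749482, 0.49712442, 1.02310109])}
{'clock': 0.1, 'joint_pos': array([-1.17389946,  0.38415775,  0.01638474,  1.37105347, -0.00631185,
        1.38822487, -0.04649271]), 'qd': array([ 2.20411110e-04, -6.57244012e-06, -4.72711632e-04, -1.15540439e-03,
       -7.33660442e-04,  9.17849949e-04, -8.79126635e-04]), 'joint_torque': array([ 2.56964158e-03, -6.29125857e+01,  8.47502053e-01, -3.72750449e+01,
        1.67348329e-02,  1.04529291e-02, -4.90185573e-05]), 'ee_pos': array([0.27711533, 0.55968815, 0.23037467]), 'eef_rot': array([ 2.27849563e-01,  9.73695934e-01, -8.75725802e-04, -1.95194553e-04]), 'force': array([ 0.07490679, -0.5850672 , -0.61930851]), 'ft_torque': array([-0.01419541, -0.03332947, -0.01551806]), 'gripper_width': 1.0007280441420907}
```

View pics/side0.png

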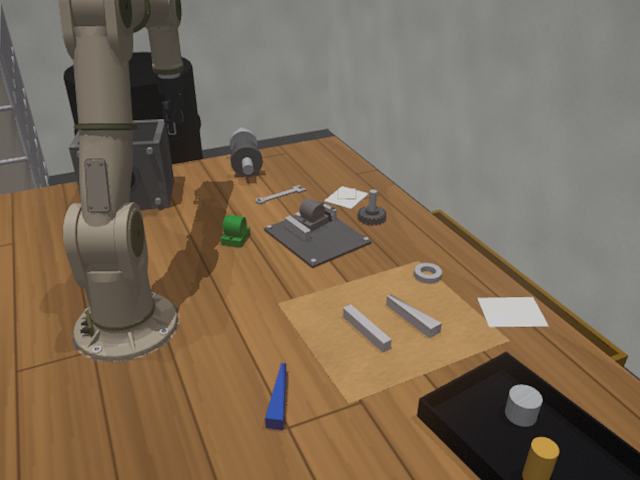

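View pics/top0.png

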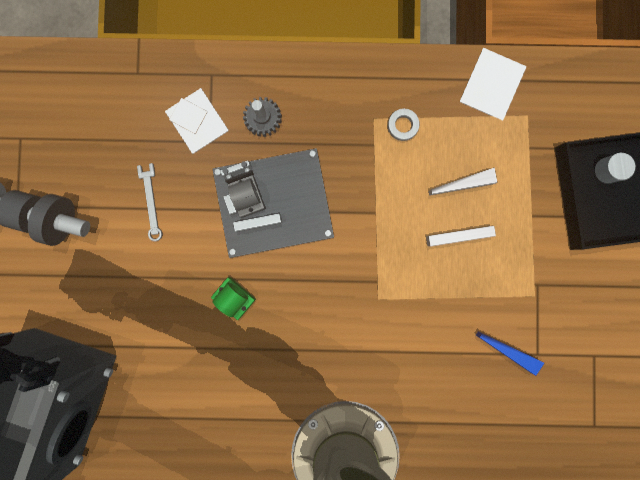

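The top view shows the fixture near (273,203) with the rail at (257,223), the real wedge near (463,182) with its thick end right, and the parallel block near (461,236). Next I'll measure them.

```bash
cat > h.py <<'E'
import cv2, numpy as np
from plant import bot
from scipy.spatial.transform import Rotation as R
def cam(n):
    m=bot.camera_model(n); f=240/np.tan(np.radians(m['vfov'])/2)
    K=np.array([[f,0,m['cx']],[0,f,m['cy']],[0,0,1]]); return K,np.array(m['rvec']),np.array(m['tvec'])
def onz(n,uv,z):
    K,r,t=cam(n); M=cv2.Rodrigues(r)[0]; C=-M.T@t
    uv=np.atleast_2d(np.array(uv,float)); d=np.c_[uv,np.ones(len(uv))]@np.linalg.inv(K).T@M
    return C+d*((z-C[2])/d[:,2])[:,None]
def proj(n,P):
    K,r,t=cam(n); return cv2.projectPoints(np.atleast_2d(np.array(P,float)),r,t,K,None)[0][:,0]
E
python3 - <<'E'
from h import *
im=cv2.imread('pics/top0.png')
c=[cv2.resize(im[y:y+120,x:x+160],None,fx=5,fy=5,interpolation=cv2.INTER_CUBIC) for x,y in((195,140),(390,140))]
cv2.imwrite('pics/fx0.png',c[0]);cv2.imwrite('pics/wd0.png',c[1])
s=cv2.imread('pics/side0.png');cv2.imwrite('pics/fs0.png',cv2.resize(s[180:270,255:375],None,fx=6,fy=6,interpolation=cv2.INTER_CUBIC))
cv2.imwrite('pics/ws0.png',cv2.resize(s[280:355,335:445],None,fx=7,fy=7,interpolation=cv2.INTER_CUBIC))
for n in('top','side'):
    K,r,t=cam(n);print(n,-cv2.Rodrigues(r)[0].T@t)
st=bot.get_state();print(proj('top',[st['ee_pos'],[0,0,0]]))
# bright low-sat blobs
hsv=cv2.cvtColor(im,cv2.COLOR_BGR2HSV)
m=((hsv[...,1]<40)&(hsv[...,2]>170)).astype(np.uint8)
cs,_=cv2.findContours(m,cv2.RETR_EXTERNAL,cv2.CHAIN_APPROX_NONE)
for k in cs:
    if cv2.contourArea(k)>150: print(cv2.contourArea(k),cv2.minAreaRect(k), cv2.approxPolyDP(k,2,True)[:,0].tolist())
E
```

```text
top [0.45370144 0.04412459 1.04282425]
side [-0.02402309 -1.14210156  0.89935535]
[[ 38.51922834 347.79032971]
 [345.12041206 455.40980448]]
597.5 ((461.6687927246094, 235.3798828125), (10.157997131347656, 65.98067474365234), 81.11934661865234) [[493, 226], [432, 235], [429, 236], [430, 245], [495, 235]]
201.0 ((67.57306671142578, 224.93695068359375), (26.33616065979004, 9.421065330505371), 15.52410888671875) [[56, 219], [55, 224], [58, 227], [79, 233], [81, 224]]
342.0 ((256.5534973144531, 221.77818298339844), (8.3848237991333, 46.72084426879883), 79.11447143554688) [[279, 215], [234, 222], [234, 228], [236, 230], [280, 221]]
511.0 ((463.0083923339844, 180.38088989257812), (14.308327674865723, 65.45914459228516), 79.99201965332031) [[494, 169], [474, 174], [432, 193], [495, 182]]
497.0 ((149.12307739257812, 201.98463439941406), (76.90153503417969, 15.3803071975708), 82.87498474121094) [[151, 163], [148, 172], [141, 173], [139, 165], [137, 167], [139, 177], [144, 178], [151, 227], [148, 235], [155, 240], [159, 238], [160, 231], [156, 227], [149, 176], [153, 175]]
513.5 ((621.0, 165.5), (25.0, 26.0), 90.0) [[617, 153], [609, 161], [609, 170], [617, 178], [626, 178], [633, 172], [633, 160], [627, 154]]
681.0 ((403.5, 123.5), (29.0, 29.0), 90.0) [[399, 109], [391, 115], [389, 127], [394, 135], [407, 138], [416, 132], [418, 120], [412, 111]]
2107.5 ((195.64517211914062, 119.85317993164062), (52.61051940917969, 43.06332778930664), 56.768287658691406) [[200, 88], [184, 99], [181, 98], [165, 111], [191, 152], [227, 130]]
2687.0 ((492.6278991699219, 83.49342346191406), (47.23936080932617, 59.03488540649414), 23.629377365112305) [[483, 48], [460, 101], [502, 119], [525, 66]]
```

```bash
true
```

```text
(no output)
```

View pics/fx0.png

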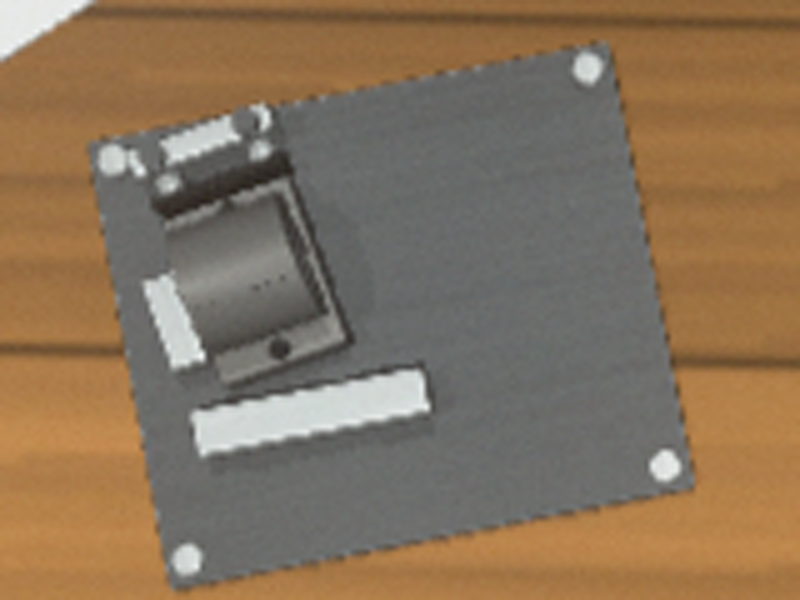

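View pics/wd0.png

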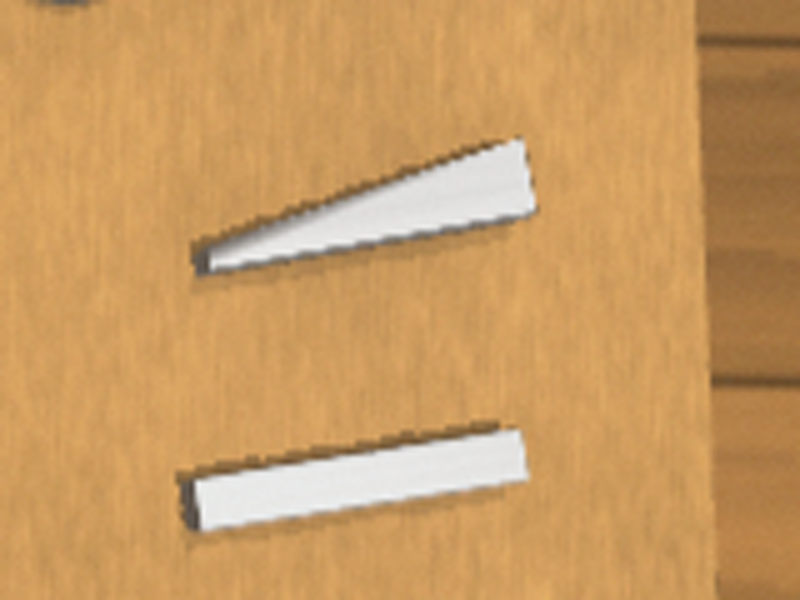

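View pics/fs0.png

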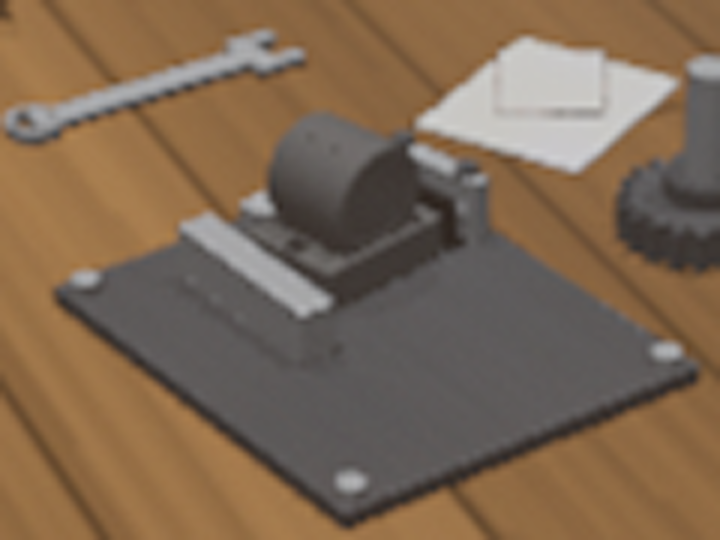

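View pics/ws0.png

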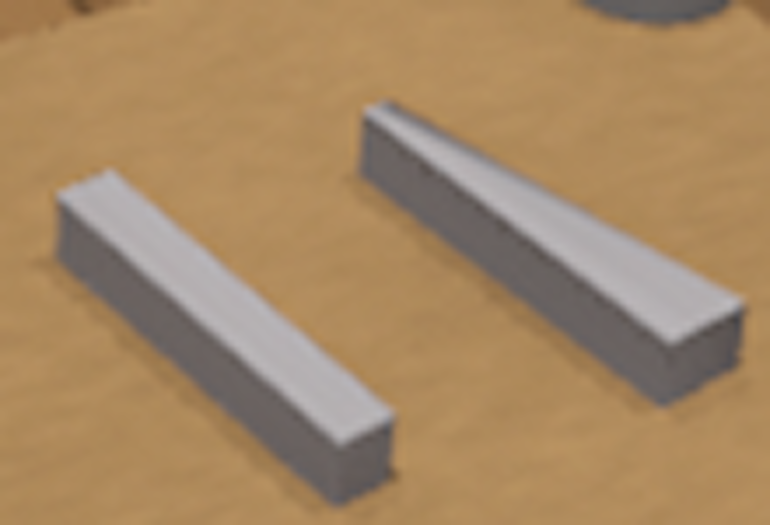

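Run:
```python
from h import *
def pp(name,n,pts,o,s,z):
    P=onz(n,np.array(pts)/s+np.array(o)-(0.5-0.5/s),z); print(name); print(P.round(4)[:,:2].tolist())
    for i in range(len(P)):
        d=P[(i+1)%len(P)]-P[i]; print('  len %.1f ang %.2f'%(1e3*np.hypot(*d[:2]),np.degrees(np.arctan2(d[1],d[0]))))
pp('plate',"top",[(92,145),(608,42),(693,487),(172,588)],(195,140),5,.010)
pp('bolts',"top",[(112,160),(588,68),(665,465),(187,560)],(195,140),5,.011)
pp('rail',"top",[(192,411),(422,368),(430,410),(201,457)],(195,140),5,.040)
pp('foot top',"top",[(349,340),(225,382),(165,222),(290,180)],(195,140),5,.034)
pp('wedge',"top",[(209,271),(537,211),(521,139),(207,250)],(390,140),5,.030)
pp('wedge side',"side",[(363,110),(670,343),(744,304),(388,100)],(335,280),7,.030)
pp('rail side',"side",[(182,230),(300,315),(333,298),(210,213)],(255,180),6,.040)
pp('plate side',"side",[(55,293),(345,515),(698,370)],(255,180),6,.010)
# mask-based
im=cv2.imread('pics/top0.png');big=cv2.resize(im,None,fx=5,fy=5,interpolation=cv2.INTER_CUBIC)
hsv=cv2.cvtColor(big,cv2.COLOR_BGR2HSV); m=(hsv[...,1]<60).astype(np.uint8); 
cs,_=cv2.findContours(m,cv2.RETR_EXTERNAL,cv2.CHAIN_APPROX_NONE)
for k in cs:
    x,y,w,h=cv2.boundingRect(k)
    if cv2.contourArea(k)>5000 and ((900<x<1600 and 600<y<1000) or (x>1950 and x<2200 and 700<y<1300)):
        print(x,y,w,h,cv2.approxPolyDP(k,12,True)[:,0].tolist())
```

```text
plate
[[0.6457, 0.3163], [0.6981, 0.0798], [0.4936, 0.0366], [0.4428, 0.2736]]
  len 242.3 ang -77.51
  len 209.0 ang -168.08
  len 242.4 ang 102.11
  len 207.4 ang 11.89
bolts
[[0.6388, 0.3066], [0.6856, 0.0887], [0.5034, 0.0496], [0.4557, 0.2669]]
  len 222.9 ang -77.86
  len 186.4 ang -167.90
  len 222.4 ang 102.38
  len 187.3 ang 12.25
rail
[[0.5219, 0.2603], [0.5431, 0.1584], [0.5244, 0.1544], [0.5015, 0.2557]]
  len 104.0 ang -78.25
  len 19.1 ang -167.86
  len 103.8 ang 102.75
  len 20.9 ang 12.67
foot top
[[0.5556, 0.1921], [0.5356, 0.2472], [0.6071, 0.2761], [0.6271, 0.2205]]
  len 58.5 ang 109.92
  len 77.1 ang 22.05
  len 59.1 ang -70.17
  len 77.0 ang -158.39
wedge
[[0.5944, -0.1822], [0.6245, -0.3295], [0.657, -0.3222], [0.6039, -0.1812]]
  len 150.3 ang -78.48
  len 33.3 ang 12.74
  len 150.6 ang 110.63
  len 9.5 ang -173.99
wedge side
[[0.5947, -0.1859], [0.6231, -0.333], [0.6559, -0.3266], [0.6055, -0.1846]]
  len 149.7 ang -79.05
  len 33.4 ang 10.97
  len 150.7 ang 109.53
  len 10.9 ang -172.78
rail side
[[0.5025, 0.2483], [0.5236, 0.1512], [0.544, 0.1589], [0.5213, 0.2581]]
  len 99.3 ang -77.74
  len 21.8 ang 20.76
  len 101.7 ang 102.87
  len 21.2 ang -152.34
plate side
[[0.441, 0.2651], [0.4933, 0.0312], [0.6951, 0.0726]]
  len 239.7 ang -77.40
  len 206.0 ang 11.59
  len 318.8 ang 142.84
2133 1130 346 102 [[2474, 1146], [2446, 1130], [2133, 1187], [2137, 1218], [2155, 1231], [2473, 1181]]
2146 840 340 134 [[2473, 842], [2163, 945], [2147, 972], [2476, 917]]
1065 743 604 546 [[1580, 743], [1066, 843], [1148, 1288], [1667, 1186]]
```

Both views agree to within a few mm: fixture yaw is about 12.1° with origin near (.5647,.2041). The rail inner face falls at fixture x −30.1 to −30.7 mm, against −30 given. Wedge edge is 150 mm long with yaw about 11.5°. Now I'll work out the approach.

```bash
cat >> h.py <<'E'
FO=np.array([.5647,.2041]); FY=np.radians(12.1)
EX=np.array([np.cos(FY),np.sin(FY)]); EY=np.array([-EX[1],EX[0]])
def w2f(p): d=np.array(p)[...,:2]-FO; return np.stack([d@EX,d@EY],-1)
def f2w(x,y): return FO+x*EX+y*EY
def plan(p,yaw):
    """tool y at yaw (deg, world), tool down; returns tool shift mm and rotvec"""
    s=bot.get_state(); M=R.from_quat(s['eef_rot']); a=np.radians(yaw)
    ty=np.array([np.cos(a),np.sin(a),0]); tz=np.array([0,0,-1.]); T=np.c_[np.cross(ty,tz),ty,tz]
    sh=M.inv().apply(np.array(p)-s['ee_pos'])*1e3; rv=(M.inv()*R.from_matrix(T)).as_rotvec()
    print('t%.2f'%s['clock'],'tcp',s['ee_pos'].round(4),'shift',sh.round(1),'rot',rv.round(3),'F',s['force'].round(1),'g',round(float(s['gripper_width']),3))
E
python3 -c "
from h import *
plan([.624,-.268,.12],11.5)"
```

```text
t0.10 tcp [0.2771 0.5597 0.2304] shift [-678.1 -587.6  111.4] rot [-0.002  0.001  0.91 ] F [ 0.1 -0.6 -0.6] g 1.001
```

Call:
play_rows([
  [[-50, -43, 0, 0, 0, 0.13, 85], [-100, -87, 0, 0, 0, 0.26, 85], [-150, -130, 0, 0, 0, 0.39, 85], [-188, -163, 0, 0, 0, 0.52, 80], [-226, -196, 0, 0, 0, 0.65, 70], [-264, -229, 0, 0, 0, 0.78, 60], [-302, -262, 0, 0, 0, 0.91, 50], [-340, -295, 0, 0, 0, 0.91, 50], [-378, -328, 0, 0, 0, 0.91, 50], [-416, -360, 0, 0, 0, 0.91, 50]],
])

```text
clock: 1.1
ee_pos: [0.4708, 0.097, 0.2312]
eef_rot: [0.633, 0.775, 0.0, -0.0]
force: [1.0, 1.7, 0.1]
gripper_width: 0.583
```

```bash
python3 -c "
from h import *
plan([.624,-.268,.12],11.5)"
```

```text
t1.10 tcp [0.4708 0.097  0.2312] shift [-388.3   77.2  111.1] rot [-0.    -0.     0.001] F [1.  1.7 0.1] g 0.583
```

Call:
play_rows([
  [[-40, 8, 10, 0, 0, 0, 50], [-80, 16, 20, 0, 0, 0, 50], [-120, 24, 35, 0, 0, 0, 50], [-160, 32, 50, 0, 0, 0, 50], [-200, 40, 65, 0, 0, 0, 50], [-240, 48, 80, 0, 0, 0, 50], [-280, 56, 95, 0, 0, 0, 50], [-320, 64, 111, 0, 0, 0, 50], [-345, 70, 111, 0, 0, 0, 50], [-345, 70, 111, 0, 0, 0, 50]],
])

```text
clock: 2.1
ee_pos: [0.6071, -0.2299, 0.1188]
eef_rot: [0.635, 0.773, -0.002, -0.0]
force: [-0.3, -0.5, -0.2]
gripper_width: 0.581
```

```bash
python3 -c "
from h import *
plan([.624,-.268,.05],11.5)
cv2.imwrite('pics/t1.png',bot.get_image('top'));cv2.imwrite('pics/s1.png',bot.get_image('side'))
s=bot.get_state();print(proj('top',[s['ee_pos']]),proj('side',[s['ee_pos']]))
t=cv2.imread('pics/t1.png');cv2.imwrite('pics/t1c.png',cv2.resize(t[130:250,390:550],None,fx=5,fy=5,interpolation=2))
t=cv2.imread('pics/s1.png');cv2.imwrite('pics/s1c.png',cv2.resize(t[220:370,330:480],None,fx=4,fy=4,interpolation=2))
"
```

```text
t2.10 tcp [ 0.6071 -0.2299  0.1188] shift [-40.5   9.4  68.9] rot [-0.003  0.002 -0.005] F [-0.3 -0.5 -0.2] g 0.581
[[462.35389606 181.94235684]] [[402.53953064 272.59266852]]
```

View pics/s1c.png

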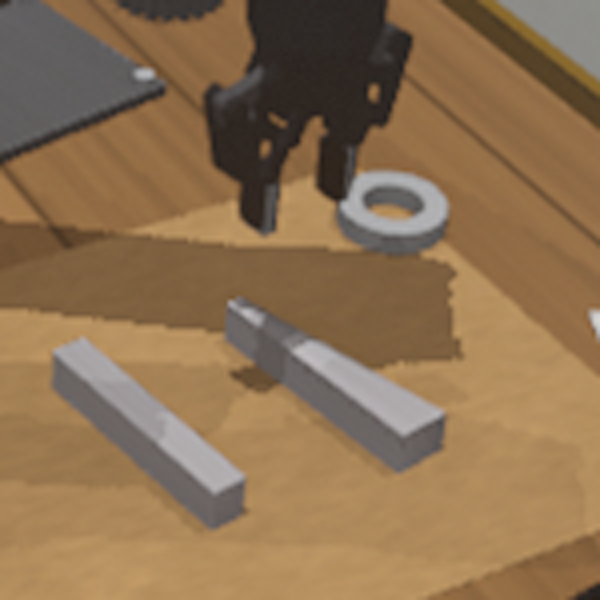

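View pics/t1c.png

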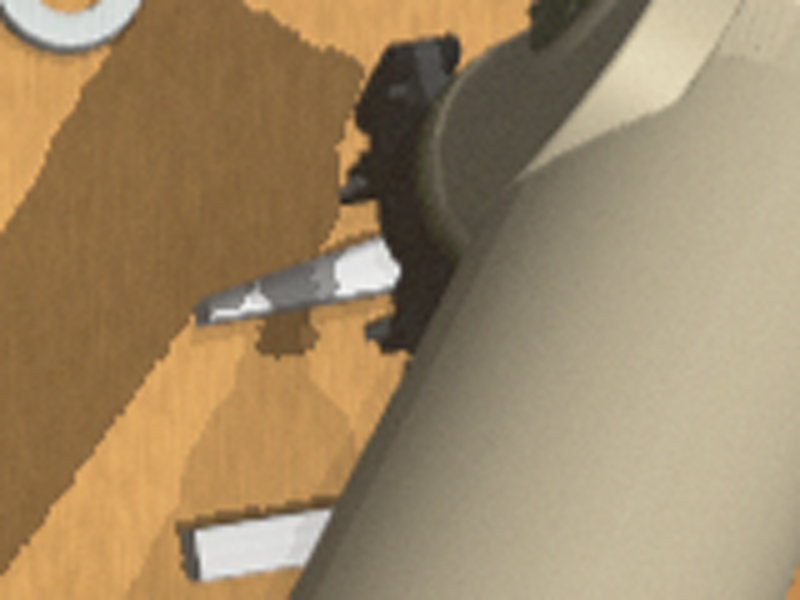

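The side view shows the fingertips (about (396,278) and (414,269)) near the predicted TCP, over the line of the wedge. I'm going down to grasp it.

Call:
play_rows([
  [[-20, 5, 15, 0, 0, -0.005, 50], [-41, 9.5, 30, 0, 0, -0.005, 50], [-41, 9.5, 45, 0, 0, -0.005, 50], [-41, 9.5, 60, 0, 0, -0.005, 50], [-41, 9.5, 72, 0, 0, -0.005, 50], [-41, 9.5, 84, 0, 0, -0.005, 50], [-41, 9.5, 95, 0, 0, -0.005, 50], [-41, 9.5, 104, 0, 0, -0.005, 50], [-41, 9.5, 104, 0, 0, -0.005, 50], [-41, 9.5, 104, 0, 0, -0.005, 50]],
])

```text
clock: 3.2
ee_pos: [0.6257, -0.2634, 0.0164]
eef_rot: [0.631, 0.776, -0.0, 0.0]
force: [1.0, -0.8, 0.5]
gripper_width: 0.584
```

```bash
python3 -c "
from h import *
plan([.624,-.268,.006],11.5)
cv2.imwrite('pics/s2.png',bot.get_image('side'))
t=cv2.imread('pics/s2.png');cv2.imwrite('pics/s2c.png',cv2.resize(t[250:370,330:480],None,fx=5,fy=5,interpolation=2))
"
```

```text
t3.20 tcp [ 0.6257 -0.2634  0.0164] shift [-4.1 -2.6 10.4] rot [-0.     0.     0.005] F [ 1.  -0.8  0.5] g 0.584
```

View pics/s2c.png

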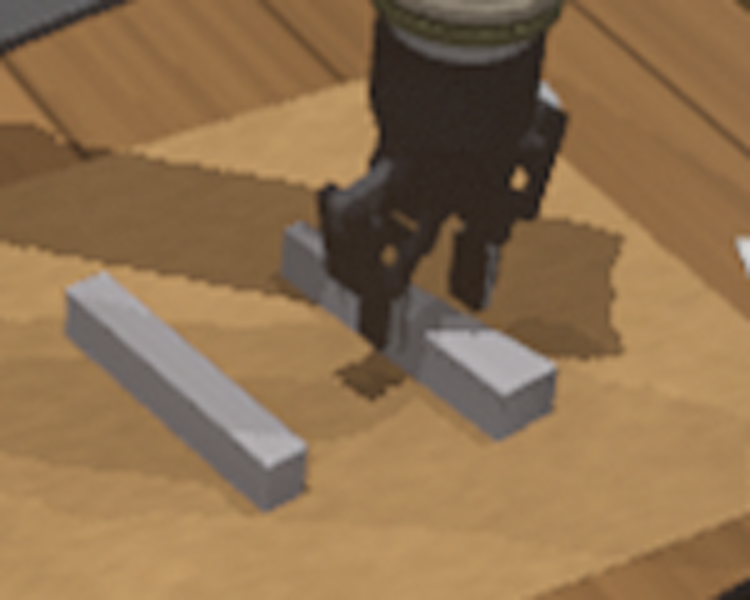

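The fingers straddle the wedge, a little on the thin side of its middle (about (380,340) in the crop). I'll shift toward the thick end, lower and close.

Call:
play_rows([
  [[-6, -2.5, 5, 0, 0, 0.005, 50], [-13, -2.5, 10.5, 0, 0, 0.005, 50], [-13, -2.5, 10.5, 0, 0, 0.005, 50], [-13, -2.5, 10.5, 0, 0, 0.005, 15], [-13, -2.5, 10.5, 0, 0, 0.005, 10], [-13, -2.5, 10.5, 0, 0, 0.005, 5], [-13, -2.5, 10.5, 0, 0, 0.005, 5], [-13, -2.5, 10.5, 0, 0, 0.005, 5], [-13, -2.5, 10.5, 0, 0, 0.005, 5], [-13, -2.5, 10.5, 0, 0, 0.005, 5]],
], grip_force=50)

```text
clock: 4.25
ee_pos: [0.6259, -0.2768, 0.006]
eef_rot: [0.633, 0.774, -0.0, 0.0]
force: [-1.4, -1.1, 2.7]
gripper_width: 0.305
```

```bash
python3 -c "
from h import *
plan([.624,-.268,.006],11.5)
cv2.imwrite('pics/s3.png',bot.get_image('side'))
t=cv2.imread('pics/s3.png');cv2.imwrite('pics/s3c.png',cv2.resize(t[250:370,330:480],None,fx=5,fy=5,interpolation=2))
"
```

```text
t4.25 tcp [ 0.6259 -0.2768  0.006 ] shift [ 9.  -0.1  0. ] rot [0. 0. 0.] F [-1.4 -1.1  2.7] g 0.305
```

View pics/s3c.png

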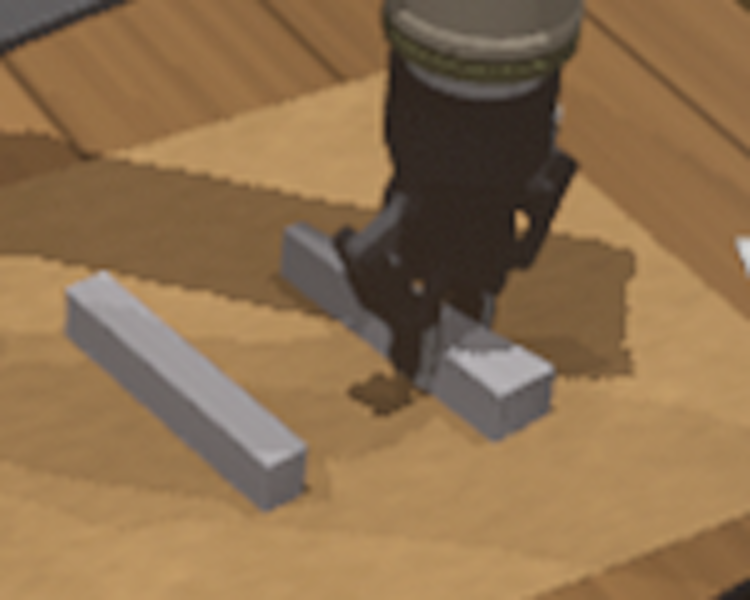

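```bash
python3 -c "
from h import *
print(f2w(-.0145,-.092)); plan([*f2w(-.0145,-.092),.10],12.1)"
```

```text
[0.56980705 0.11110447]
t4.30 tcp [ 0.6259 -0.2767  0.006 ] shift [391.2  22.5 -94.1] rot [ 0.    0.   -0.01] F [-1.9 -0.6  3.1] g 0.306
```

Call:
play_rows([
  [[0, 0, -20, 0, 0, 0, 5], [0, 0, -45, 0, 0, 0, 5], [0, 0, -70, 0, 0, 0, 5], [20, 1, -94, 0, 0, 0, 5], [50, 3, -94, 0, 0, 0, 5], [90, 5, -94, 0, 0, 0, 5], [130, 7, -94, 0, 0, -0.01, 5], [170, 10, -94, 0, 0, -0.01, 5], [210, 12, -94, 0, 0, -0.01, 5], [240, 14, -94, 0, 0, -0.01, 5]],
])

```text
clock: 5.3
ee_pos: [0.5906, -0.0345, 0.0988]
eef_rot: [0.627, 0.779, 0.0, -0.001]
force: [1.3, -0.2, -3.7]
gripper_width: 0.307
```

```bash
python3 -c "
from h import *
plan([*f2w(-.0145,-.092),.10],12.1)"
```

```text
t5.30 tcp [ 0.5906 -0.0345  0.0988] shift [146.7  10.6  -0.9] rot [-0.001 -0.002  0.003] F [ 1.3 -0.2 -3.7] g 0.307
```

Call:
play_rows([
  [[30, 2, 0, 0, 0, 0, 5], [60, 4, 0, 0, 0, 0, 5], [90, 6, 0, 0, 0, 0, 5], [115, 8, 0, 0, 0, 0, 5], [135, 10, 0, 0, 0, 0, 5], [146.5, 10.5, 0, 0, 0, 0, 5], [146.5, 10.5, 10, 0, 0, 0, 5], [146.5, 10.5, 20, 0, 0, 0, 5], [146.5, 10.5, 30, 0, 0, 0, 5], [146.5, 10.5, 30, 0, 0, 0, 5]],
])

```text
clock: 6.3
ee_pos: [0.5699, 0.105, 0.0674]
eef_rot: [0.63, 0.777, -0.002, -0.001]
force: [-0.3, -0.2, -1.8]
gripper_width: 0.309
```

```bash
python3 -c "
from h import *
plan([*f2w(-.0145,-.092),.017],12.1)
for n in('side','top'):
  cv2.imwrite(f'pics/{n}4.png',bot.get_image(n))
t=cv2.imread('pics/side4.png');cv2.imwrite('pics/s4c.png',cv2.resize(t[170:290,250:400],None,fx=5,fy=5,interpolation=2))
t=cv2.imread('pics/top4.png');cv2.imwrite('pics/t4c.png',cv2.resize(t[130:270,200:360],None,fx=4,fy=4,interpolation=2))
"
```

```text
t6.30 tcp [0.5699 0.105  0.0674] shift [ 6.1  1.4 50.4] rot [-0.004  0.001 -0.002] F [-0.3 -0.2 -1.8] g 0.309
```

View pics/s4c.png

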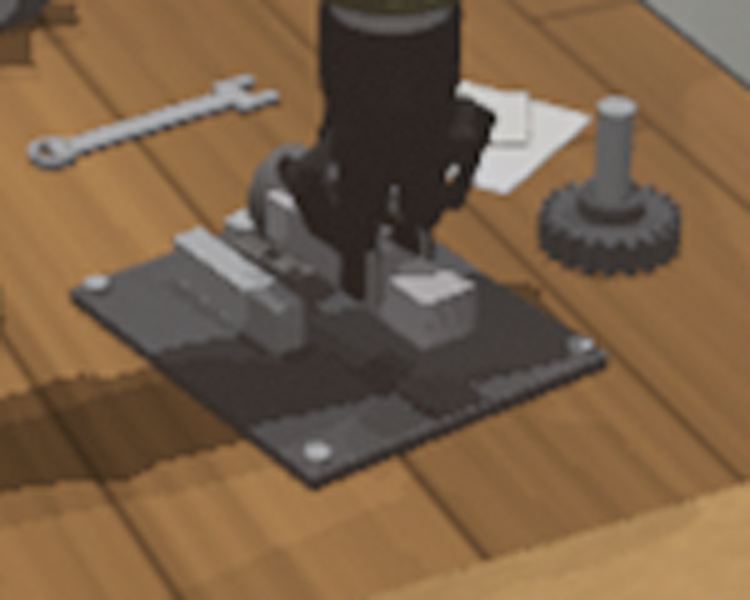

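View pics/t4c.png

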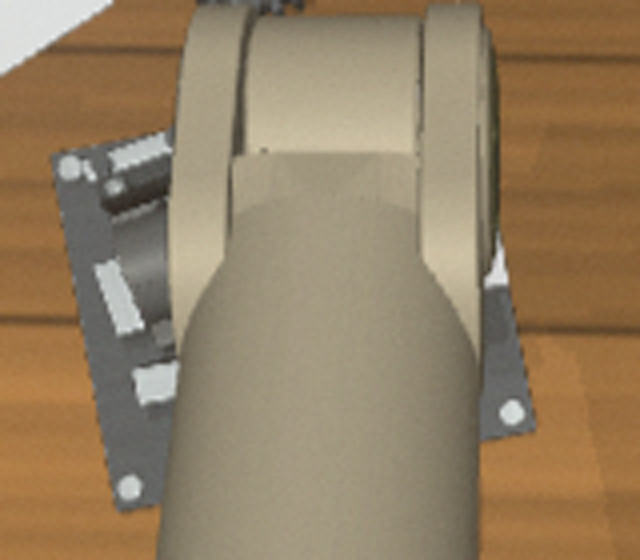

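```bash
python3 -c "
from h import *
P=onz('side',np.array([(268,192),(431,303),(476,285)])/5+[250,170]-.4,.0914)
print(w2f(P)*1e3, P.round(4)); Q=onz('side',np.array([(430,347)])/5+[250,170]-.4,.0614);print(w2f(Q)*1e3)
d=w2f(P[:2])@np.eye(2);print(np.degrees(np.arctan2(*(d[0]-d[1])[::-1]))-90, np.hypot(*(d[0]-d[1])))
s=bot.get_state();print(w2f(s['ee_pos'])*1e3, proj('side',[[*f2w(-.030,-.04),.04]]))
"
```

```text
[[ -26.63146685   -2.66682479]
 [ -26.93752496 -153.51680337]
 [   4.06672652 -153.20150302]] [[0.5392 0.1959 0.0914]
 [0.5705 0.0483 0.0914]
 [0.6008 0.0552 0.0914]]
[[ -24.70726231 -150.66715732]]
-0.11624671333773051 0.15085028905953396
[-14.42251093 -97.62766957] [[310.04387651 229.30423637]]
```

The measured wedge straight face is at fixture x −27, yaw −0.1°, with the tip 95 mm ahead of the TCP. It's lined up, so I'm lowering it.

Call:
play_rows([
  [[3, 1, 8, -0.004, 0.001, 0, 5], [6, 1.2, 18, -0.004, 0.001, 0, 5], [6, 1.2, 28, -0.004, 0.001, 0, 5], [6, 1.2, 37, -0.004, 0.001, 0, 5], [6, 1.2, 44, -0.004, 0.001, 0, 5], [6, 1.2, 48, -0.004, 0.001, 0, 5], [6, 1.2, 50, -0.004, 0.001, 0, 5], [6, 1.2, 51, -0.004, 0.001, 0, 5], [6, 1.2, 51, -0.004, 0.001, 0, 5], [6, 1.2, 51, -0.004, 0.001, 0, 5]],
])

```text
clock: 7.4
ee_pos: [0.5714, 0.113, 0.0191]
eef_rot: [0.629, 0.778, 0.002, 0.001]
force: [0.6, 1.0, -3.0]
gripper_width: 0.305
```

```bash
python3 -c "
from h import *
plan([*f2w(-.0145,-.092),.016],12.1)
cv2.imwrite('pics/side5.png',bot.get_image('side'))
t=cv2.imread('pics/side5.png');cv2.imwrite('pics/s5c.png',cv2.resize(t[170:290,250:400],None,fx=5,fy=5,interpolation=2))
"
```

```text
t7.40 tcp [0.5714 0.113  0.0191] shift [-1.5 -1.9  3.1] rot [ 0.004 -0.001 -0.   ] F [ 0.6  1.  -3. ] g 0.305
```

View pics/s5c.png

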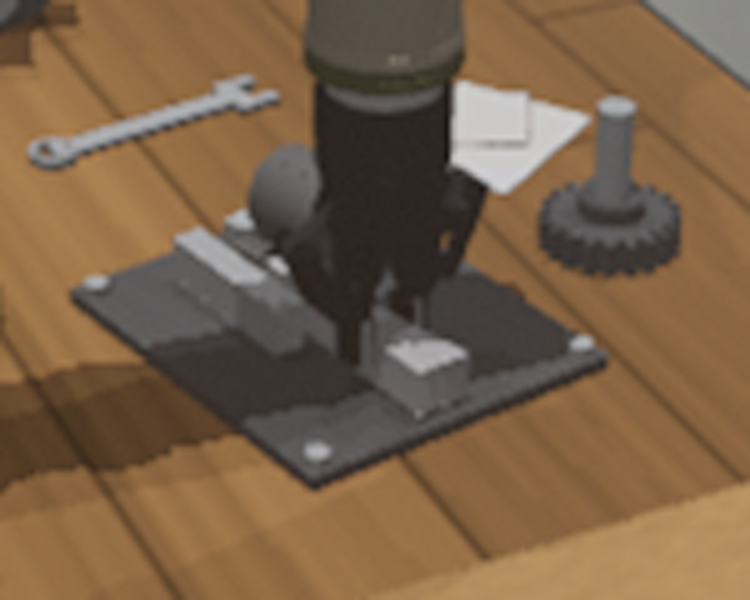

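Call:
play_rows([
  [[-1, -1.5, 1, 0.004, -0.001, 0, 5], [-1, -1.5, 2, 0.004, -0.001, 0, 5], [-1, -1.5, 3, 0.004, -0.001, 0, 5], [-1, -1.5, 3.5, 0.004, -0.001, 0, 5], [-1, -1.5, 3.5, 0.004, -0.001, 0, 5], [-1, -1.5, 3.5, 0.004, -0.001, 0, 5], [-1, -1.5, 3.5, 0.004, -0.001, 0, 20], [-1, -1.5, 3.5, 0.004, -0.001, 0, 30], [-1, -1.5, 3.5, 0.004, -0.001, 0, 46], [-1, -1.5, 3.5, 0.004, -0.001, 0, 46]],
])

```text
clock: 8.45
ee_pos: [0.5702, 0.1117, 0.0154]
eef_rot: [0.629, 0.778, 0.0, 0.0]
force: [1.0, 0.3, -0.4]
gripper_width: 0.538
```

```bash
python3 -c "
from h import *
plan([*f2w(-.0145,-.092),.016],12.1)
cv2.imwrite('pics/side6.png',bot.get_image('side'))
t=cv2.imread('pics/side6.png');cv2.imwrite('pics/s6c.png',cv2.resize(t[170:290,250:400],None,fx=5,fy=5,interpolation=2))
"
```

```text
t8.45 tcp [0.5702 0.1117 0.0154] shift [-0.5 -0.5 -0.6] rot [ 0. -0. -0.] F [ 1.   0.3 -0.4] g 0.538
```

View pics/s6c.png

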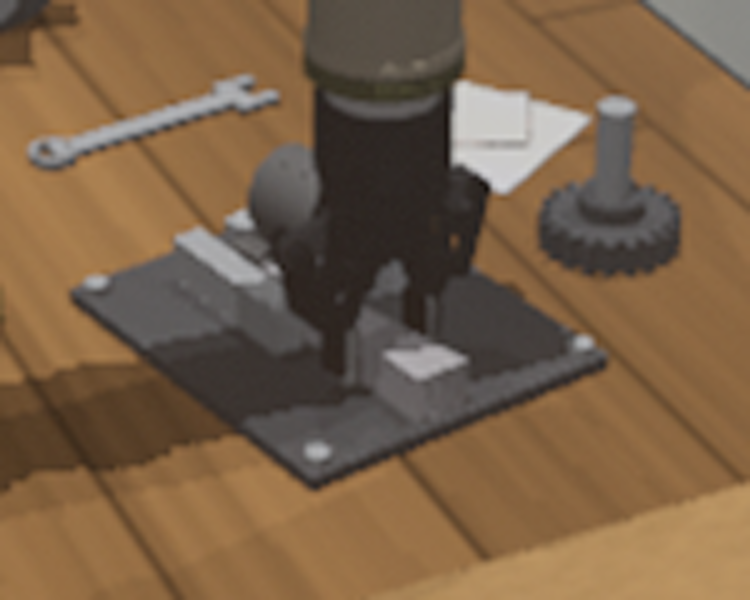

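The wedge is released on the bed with both fingers clear. Next: lift, close the gripper and move behind the thick end.

Call:
play_rows([
  [[0, 0, -15, 0, 0, 0, 46], [0, 0, -35, 0, 0, 0, 46], [0, 0, -55, 0, 0, 0, 46], [-15, 1, -60, 0, 0, 0, 30], [-40, 2, -60, 0, 0, 0, 10], [-65, 4, -60, 0, 0, 0, 0], [-82, 4, -60, 0, 0, 0, 0], [-85, 4, -50, 0, 0, 0, 0], [-85, 4, -50, 0, 0, 0, 0], [-85, 4, -50, 0, 0, 0, 0]],
])

```text
clock: 9.5
ee_pos: [0.591, 0.0304, 0.0644]
eef_rot: [0.628, 0.778, -0.0, -0.001]
force: [0.9, 1.3, 0.0]
gripper_width: 0.001
```

```bash
python3 -c "
from h import *
plan([*f2w(-.0105,-.170),.020],12.1)
for n in('side','top'):
  cv2.imwrite(f'pics/{n}7.png',bot.get_image(n))
t=cv2.imread('pics/side7.png');cv2.imwrite('pics/s7c.png',cv2.resize(t[170:290,250:400],None,fx=5,fy=5,interpolation=2))
t=cv2.imread('pics/top7.png');cv2.imwrite('pics/t7c.png',cv2.resize(t[130:270,200:360],None,fx=4,fy=4,interpolation=2))
"
```

```text
t9.50 tcp [0.591  0.0304 0.0644] shift [ 5.3  0.3 44.4] rot [-0.002 -0.001  0.001] F [0.9 1.3 0. ] g 0.001
```

View pics/s7c.png

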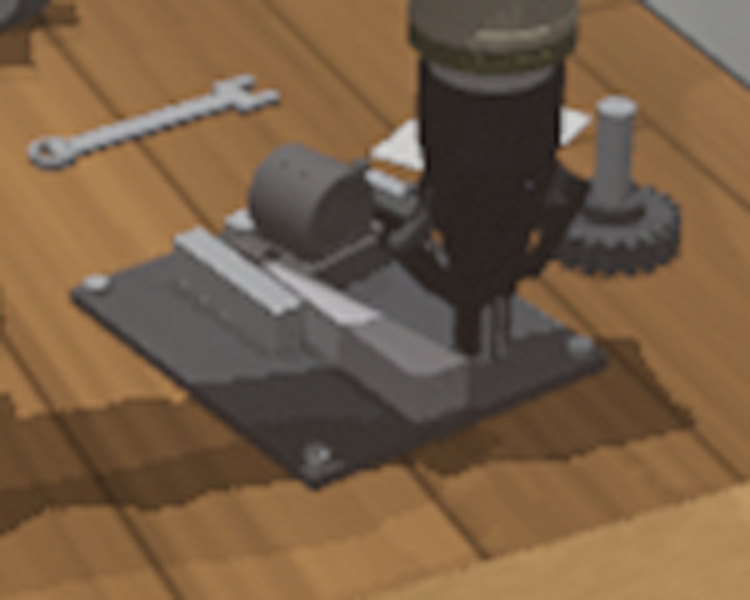

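View pics/t7c.png

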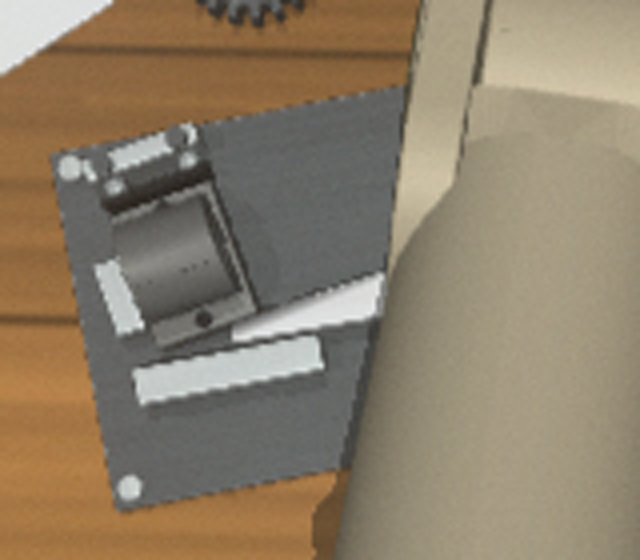

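The top crop shows the wedge in the mouth, with clearance of a few mm to both rail (≈(322,335)) and housing corner (≈(257,312)). So it is loose. Now I'll lower the closed fingers behind the butt.

Call:
play_rows([
  [[3, 0, 12, 0, 0, 0, 0], [5, 0, 24, 0, 0, 0, 0], [5, 0, 36, 0, 0, 0, 0], [5, 0, 46, 0, 0, 0, 0], [5, 0, 48, 0, 0, 0, 0], [5, 0, 48, 0, 0, 0, 0], [8, 0, 48, 0, 0, 0, 0], [10, 0, 48, 0, 0, 0, 0], [12, 0, 48, 0, 0, 0, 0], [12, 0, 48, 0, 0, 0, 0]],
])

```text
clock: 10.6
ee_pos: [0.5892, 0.0418, 0.0176]
eef_rot: [0.628, 0.778, 0.0, 0.0]
force: [-0.3, 0.4, 0.3]
gripper_width: 0.002
```

```bash
python3 -c "
from h import *
plan([*f2w(-.0105,-.158),.017],12.1);s=bot.get_state();print(w2f(s['ee_pos'])*1e3)
cv2.imwrite('pics/side8.png',bot.get_image('side'))
t=cv2.imread('pics/side8.png');cv2.imwrite('pics/s8c.png',cv2.resize(t[170:290,250:400],None,fx=5,fy=5,interpolation=2))
"
```

```text
t10.60 tcp [0.5892 0.0418 0.0176] shift [ 5.8 -0.5  0.6] rot [ 0.001 -0.     0.001] F [-0.3  0.4  0.3] g 0.002
[ -10.02145786 -163.83886484]
```

View pics/s8c.png

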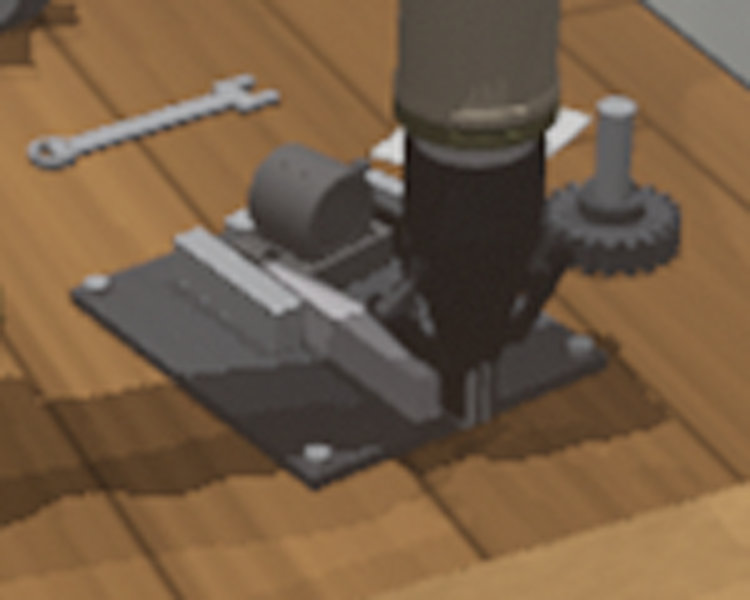

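Call:
play_rows([
  [[3, 0, 0, 0, 0, 0, 0], [6, 0, 0, 0, 0, 0, 0], [9, 0, 0, 0, 0, 0, 0], [12, 0, 0, 0, 0, 0, 0], [15, 0, 0, 0, 0, 0, 0], [18, 0, 0, 0, 0, 0, 0], [21, 0, 0, 0, 0, 0, 0], [24, 0, 0, 0, 0, 0, 0], [27, 0, 0, 0, 0, 0, 0], [30, 0, 0, 0, 0, 0, 0]],
])

```text
clock: 11.65
ee_pos: [0.5828, 0.0707, 0.0173]
eef_rot: [0.629, 0.778, -0.0, -0.0]
force: [0.1, -1.9, 0.3]
gripper_width: -0.006
```

```bash
cat >> h.py <<'E'
def st():
    s=bot.get_state(); f=s['force']; print('t%.2f'%s['clock'],'tcp_f',(w2f(s['ee_pos'])*1e3).round(2),'z%.4f'%s['ee_pos'][2],'F_f x%.1f y%.1f z%.1f'%(f[:2]@EX,f[:2]@EY,f[2]))
E
python3 -c "
from h import *
st()
for n in('side','top'):
  cv2.imwrite(f'pics/{n}9.png',bot.get_image(n))
t=cv2.imread('pics/side9.png');cv2.imwrite('pics/s9c.png',cv2.resize(t[170:290,250:400],None,fx=5,fy=5,interpolation=2))
t=cv2.imread('pics/top9.png');cv2.imwrite('pics/t9c.png',cv2.resize(t[130:270,200:360],None,fx=4,fy=4,interpolation=2))
"
```

```text
t11.65 tcp_f [ -10.32 -134.26] z0.0173 F_f x-0.3 y-1.9 z0.3
```

View pics/s9c.png

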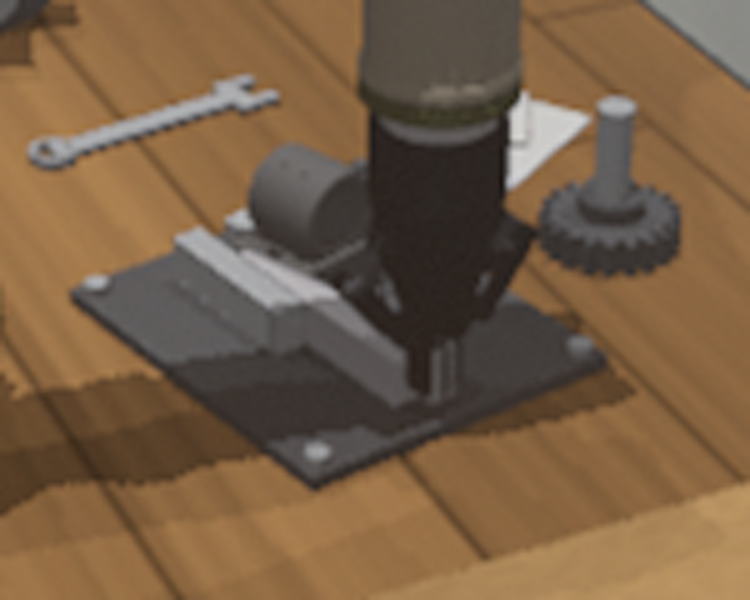

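View pics/t9c.png

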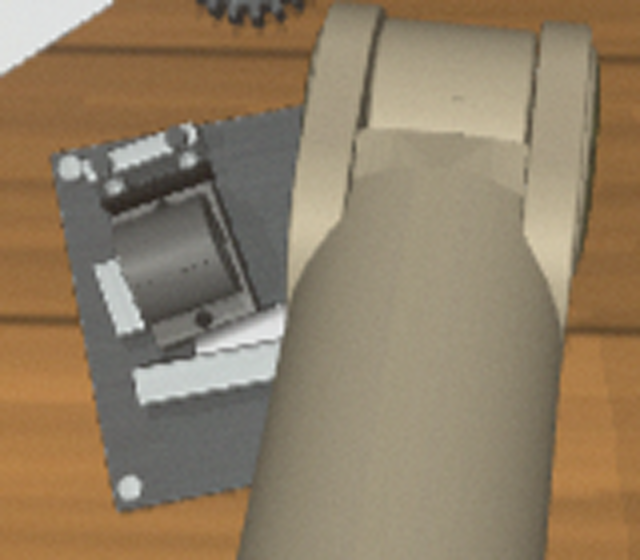

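Call:
play_rows([
  [[2, 0, 0, 0, 0, 0, 0], [4, 0, 0, 0, 0, 0, 0], [6, 0, 0, 0, 0, 0, 0], [8, 0, 0, 0, 0, 0, 0], [10, 0, 0, 0, 0, 0, 0], [11, 0, 0, 0, 0, 0, 0], [12, 0, 0, 0, 0, 0, 0], [13, 0, 0, 0, 0, 0, 0], [14, 0, 0, 0, 0, 0, 0], [14, 0, 0, 0, 0, 0, 0]],
])

```text
clock: 12.75
ee_pos: [0.5799, 0.0837, 0.0173]
eef_rot: [0.629, 0.778, -0.0, 0.0]
force: [-0.4, -3.3, 0.1]
gripper_width: 0.002
```

```bash
python3 -c "
from h import *
st()"
```

```text
t12.75 tcp_f [ -10.41 -120.95] z0.0173 F_f x-1.1 y-3.1 z0.1
```

Call:
play_rows([
  [[1, 0, 0, 0, 0, 0, 0], [2, 0, 0, 0, 0, 0, 0], [3, 0, 0, 0, 0, 0, 0], [4, 0, 0, 0, 0, 0, 0], [5, 0, 0, 0, 0, 0, 0], [6, 0, 0, 0, 0, 0, 0], [7, 0, 0, 0, 0, 0, 0], [8, 0, 0, 0, 0, 0, 0], [8, 0, 0, 0, 0, 0, 0], [8, 0, 0, 0, 0, 0, 0]],
])

```text
clock: 13.75
ee_pos: [0.5781, 0.0923, 0.0173]
eef_rot: [0.629, 0.778, 0.0, -0.0]
force: [-0.9, -4.2, 0.6]
gripper_width: 0.0
```

```bash
python3 -c "
from h import *
st()"
```

```text
t13.75 tcp_f [ -10.31 -112.17] z0.0173 F_f x-1.7 y-4.0 z0.6
```

Call:
play_rows([
  [[1, 0, 0, 0, 0, 0, 0], [2, 0, 0, 0, 0, 0, 0], [3, 0, 0, 0, 0, 0, 0], [4, 0, 0, 0, 0, 0, 0], [5, 0, 0, 0, 0, 0, 0], [6, 0, 0, 0, 0, 0, 0], [7, 0, 0, 0, 0, 0, 0], [8, 0, 0, 0, 0, 0, 0], [8, 0, 0, 0, 0, 0, 0], [8, 0, 0, 0, 0, 0, 0]],
])

```text
clock: 14.75
ee_pos: [0.5765, 0.1001, 0.0172]
eef_rot: [0.629, 0.778, 0.0, -0.0]
force: [-0.7, -2.0, 0.7]
gripper_width: -0.001
```

```bash
python3 -c "
from h import *
st()"
```

```text
t14.75 tcp_f [ -10.31 -104.17] z0.0172 F_f x-1.1 y-1.8 z0.7
```

Call:
play_rows([
  [[1, 0, 0, 0, 0, 0, 0], [2, 0, 0, 0, 0, 0, 0], [3, 0, 0, 0, 0, 0, 0], [4, 0, 0, 0, 0, 0, 0], [5, 0, 0, 0, 0, 0, 0], [6, 0, 0, 0, 0, 0, 0], [7, 0, 0, 0, 0, 0, 0], [8, 0, 0, 0, 0, 0, 0], [8, 0, 0, 0, 0, 0, 0], [8, 0, 0, 0, 0, 0, 0]],
])

```text
clock: 15.75
ee_pos: [0.5748, 0.1068, 0.0173]
eef_rot: [0.629, 0.777, -0.0, 0.0]
force: [-0.9, -5.6, 2.0]
gripper_width: 0.0
```

```bash
python3 -c "
from h import *
st()
for n in('side','top'):
  cv2.imwrite(f'pics/{n}10.png',bot.get_image(n))
t=cv2.imread('pics/side10.png');cv2.imwrite('pics/s10c.png',cv2.resize(t[170:290,250:400],None,fx=5,fy=5,interpolation=2))
t=cv2.imread('pics/top10.png');cv2.imwrite('pics/t10c.png',cv2.resize(t[130:270,200:360],None,fx=4,fy=4,interpolation=2))
"
```

```text
t15.75 tcp_f [-10.52 -97.26] z0.0173 F_f x-2.1 y-5.3 z2.0
```

View pics/s10c.png

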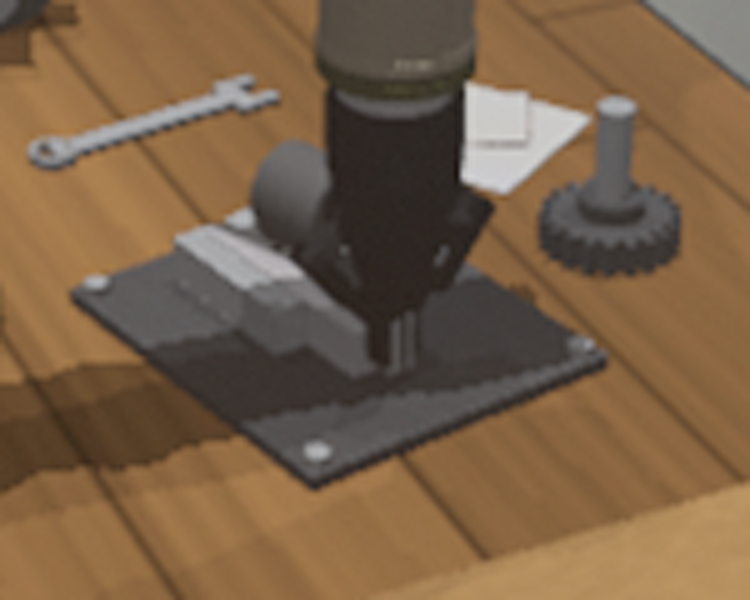

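View pics/t10c.png

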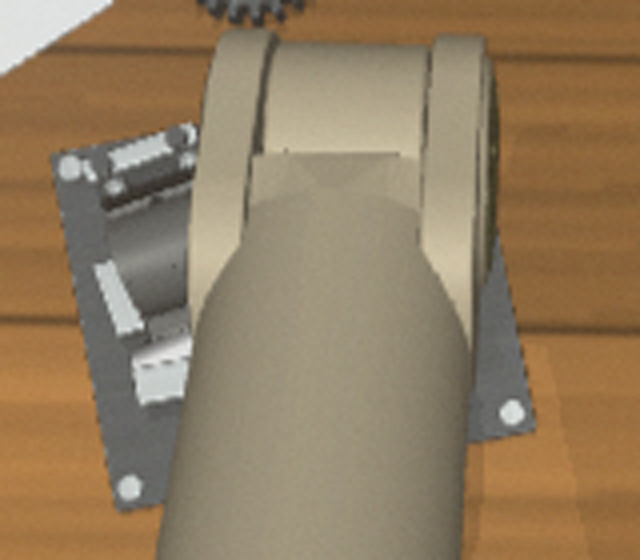

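Resistance is starting (5 N, 1 mm lag), which puts arm stiffness at about 4–5 N/mm. From here I go in smaller steps.

Call:
play_rows([
  [[0.5, 0, 0, 0, 0, 0, 0], [1, 0, 0, 0, 0, 0, 0], [1.5, 0, 0, 0, 0, 0, 0], [2, 0, 0, 0, 0, 0, 0], [2, 0, 0, 0, 0, 0, 0], [2, 0, 0, 0, 0, 0, 0], [2, 0, 0, 0, 0, 0, 0], [2, 0, 0, 0, 0, 0, 0], [2, 0, 0, 0, 0, 0, 0], [2, 0, 0, 0, 0, 0, 0]],
])

```text
clock: 16.85
ee_pos: [0.5744, 0.1076, 0.0173]
eef_rot: [0.629, 0.777, -0.001, 0.0]
force: [-0.2, -9.6, 2.6]
gripper_width: 0.001
```

```bash
python3 -c "
from h import *
st()"
```

```text
t16.85 tcp_f [-10.76 -96.38] z0.0173 F_f x-2.2 y-9.3 z2.6
```

Call:
play_rows([
  [[0.5, 0, 0, 0, 0, 0, 0], [1, 0, 0, 0, 0, 0, 0], [1.5, 0, 0, 0, 0, 0, 0], [2, 0, 0, 0, 0, 0, 0], [2.5, 0, 0, 0, 0, 0, 0], [2.5, 0, 0, 0, 0, 0, 0], [2.5, 0, 0, 0, 0, 0, 0], [2.5, 0, 0, 0, 0, 0, 0], [2.5, 0, 0, 0, 0, 0, 0], [2.5, 0, 0, 0, 0, 0, 0]],
])

```text
clock: 17.85
ee_pos: [0.5739, 0.1088, 0.0173]
eef_rot: [0.63, 0.777, -0.001, 0.001]
force: [-1.2, -12.2, 2.8]
gripper_width: -0.0
```

```bash
python3 -c "
from h import *
st()"
```

```text
t17.85 tcp_f [-10.98 -95.12] z0.0173 F_f x-3.7 y-11.6 z2.8
```

Call:
play_rows([
  [[0.5, 0, 0, 0, 0, 0, 0], [1, 0, 0, 0, 0, 0, 0], [1.5, 0, 0, 0, 0, 0, 0], [2, 0, 0, 0, 0, 0, 0], [2.5, 0, 0, 0, 0, 0, 0], [2.5, 0, 0, 0, 0, 0, 0], [2.5, 0, 0, 0, 0, 0, 0], [2.5, 0, 0, 0, 0, 0, 0], [2.5, 0, 0, 0, 0, 0, 0], [2.5, 0, 0, 0, 0, 0, 0]],
])

```text
clock: 18.85
ee_pos: [0.5735, 0.1097, 0.0173]
eef_rot: [0.63, 0.776, -0.002, 0.001]
force: [-0.2, -15.2, 3.2]
gripper_width: 0.004
```

```bash
python3 -c "
from h import *
st()"
```

```text
t18.85 tcp_f [-11.17 -94.13] z0.0173 F_f x-3.4 y-14.8 z3.2
```

Call:
play_rows([
  [[-4, 0, 0, 0, 0, 0, 0], [-8, 0, 0, 0, 0, 0, 0], [-8, 0, 0, 0, 0, 0, 0], [-7, 0, 0, 0, 0, 0, 0], [-5.5, 0, 0, 0, 0, 0, 0], [-4, 0, 0, 0, 0, 0, 0], [-2.5, 0, 0, 0, 0, 0, 0], [-1, 0, 0, 0, 0, 0, 0], [0.5, 0, 0, 0, 0, 0, 0], [0.5, 0, 0, 0, 0, 0, 0]],
])

```text
clock: 19.85
ee_pos: [0.5741, 0.1101, 0.0173]
eef_rot: [0.63, 0.776, -0.002, 0.002]
force: [2.0, -13.0, 0.5]
gripper_width: -0.002
```

```bash
python3 -c "
from h import *
st()"
```

```text
t19.85 tcp_f [-10.5  -93.91] z0.0173 F_f x-0.7 y-13.1 z0.5
```

Call:
play_rows([
  [[0.5, 0, 0, 0, 0, 0, 0], [1, 0, 0, 0, 0, 0, 0], [1.5, 0, 0, 0, 0, 0, 0], [1.5, 0, 0, 0, 0, 0, 0], [1.5, 0, 0, 0, 0, 0, 0], [1.5, 0, 0, 0, 0, 0, 0], [1.5, 0, 0, 0, 0, 0, 0], [1.5, 0, 0, 0, 0, 0, 0], [1.5, 0, 0, 0, 0, 0, 0], [1.5, 0, 0, 0, 0, 0, 0]],
])

```text
clock: 20.85
ee_pos: [0.574, 0.1103, 0.0174]
eef_rot: [0.631, 0.776, -0.002, 0.003]
force: [3.3, -16.2, -0.7]
gripper_width: 0.003
```

```bash
python3 -c "
from h import *
st()"
```

```text
t20.85 tcp_f [-10.53 -93.67] z0.0174 F_f x-0.2 y-16.6 z-0.7
```

Call:
play_rows([
  [[-5, 0, 0, 0, 0, 0, 0], [-10, 0, 0, 0, 0, 0, 0], [-10, 0, 0, 0, 0, 0, 0], [-8, 0, 0, 0, 0, 0, 0], [-6, 0, 0, 0, 0, 0, 0], [-4, 0, 0, 0, 0, 0, 0], [-2.5, 0, 0, 0, 0, 0, 0], [-1, 0, 0, 0, 0, 0, 0], [0.5, 0, 0, 0, 0, 0, 0], [1, 0, 0, 0, 0, 0, 0]],
])

```text
clock: 21.85
ee_pos: [0.5741, 0.1109, 0.0175]
eef_rot: [0.631, 0.776, -0.002, 0.003]
force: [4.4, -18.7, -1.7]
gripper_width: 0.001
```

```bash
python3 -c "
from h import *
st()"
```

```text
t21.85 tcp_f [-10.31 -93.14] z0.0175 F_f x0.3 y-19.2 z-1.7
```

Call:
play_rows([
  [[-5, 0, 0, 0, 0, 0, 0], [-11, 0, 0, 0, 0, 0, 0], [-11, 0, 0, 0, 0, 0, 0], [-8, 0, 0, 0, 0, 0, 0], [-6, 0, 0, 0, 0, 0, 0], [-4, 0, 0, 0, 0, 0, 0], [-2.5, 0, 0, 0, 0, 0, 0], [-1, 0, 0, 0, 0, 0, 0], [0.3, 0, 0, 0, 0, 0, 0], [0.3, 0, 0, 0, 0, 0, 0]],
])

```text
clock: 22.85
ee_pos: [0.574, 0.1112, 0.0174]
eef_rot: [0.631, 0.776, -0.002, 0.003]
force: [4.7, -18.0, -1.0]
gripper_width: 0.001
```

```bash
python3 -c "
from h import *
st()"
```

```text
t22.85 tcp_f [-10.34 -92.75] z0.0174 F_f x0.8 y-18.6 z-1.0
```

Call:
play_rows([
  [[-5, 0, 0, 0, 0, 0, 0], [-11, 0, 0, 0, 0, 0, 0], [-11, 0, 0, 0, 0, 0, 0], [-8, 0, 0, 0, 0, 0, 0], [-6, 0, 0, 0, 0, 0, 0], [-4, 0, 0, 0, 0, 0, 0], [-2.5, 0, 0, 0, 0, 0, 0], [-1, 0, 0, 0, 0, 0, 0], [0.5, 0, 0, 0, 0, 0, 0], [0.5, 0, 0, 0, 0, 0, 0]],
])

```text
clock: 23.85
ee_pos: [0.574, 0.1115, 0.0174]
eef_rot: [0.631, 0.776, -0.002, 0.003]
force: [5.1, -18.7, -1.8]
gripper_width: -0.002
```

```bash
python3 -c "
from h import *
st()"
```

```text
t23.85 tcp_f [-10.34 -92.47] z0.0174 F_f x1.1 y-19.4 z-1.8
```

Each tap at about 19 N now gives only 0.3 mm. I'll back off and inspect.

Call:
play_rows([
  [[-8, 0, 0, 0, 0, 0, 0], [-20, 0, 0, 0, 0, 0, 0], [-40, 0, -10, 0, 0, 0, 0], [-70, 0, -25, 0, 0, 0, 0], [-100, 0, -40, 0, 0, 0, 0], [-130, 0, -50, 0, 0, 0, 0], [-160, 0, -50, 0, 0, 0, 0], [-180, 0, -50, 0, 0, 0, 0], [-180, 0, -50, 0, 0, 0, 0], [-180, 0, -50, 0, 0, 0, 0]],
])

```text
clock: 24.85
ee_pos: [0.6103, -0.0586, 0.0678]
eef_rot: [0.629, 0.777, 0.0, 0.0]
force: [-0.2, 0.9, -0.1]
gripper_width: -0.005
```

```bash
python3 -c "
from h import *
st()
for n in('side','top'):
  cv2.imwrite(f'pics/{n}11.png',bot.get_image(n))
t=cv2.imread('pics/side11.png');cv2.imwrite('pics/s11c.png',cv2.resize(t[170:290,250:400],None,fx=5,fy=5,interpolation=2))
t=cv2.imread('pics/top11.png');cv2.imwrite('pics/t11c.png',cv2.resize(t[140:260,195:355],None,fx=5,fy=5,interpolation=2))
"
```

```text
t24.85 tcp_f [ -10.44 -266.45] z0.0678 F_f x-0.1 y0.9 z-0.1
```

View pics/s11c.png

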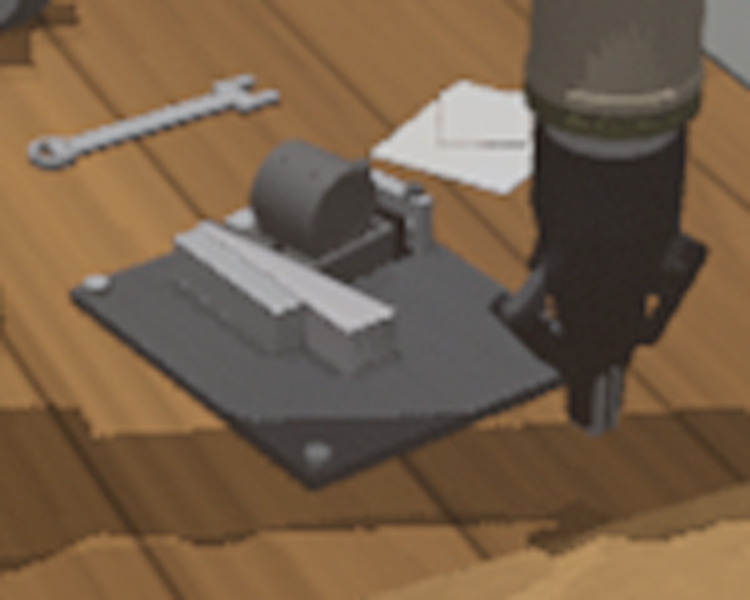

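View pics/t11c.png

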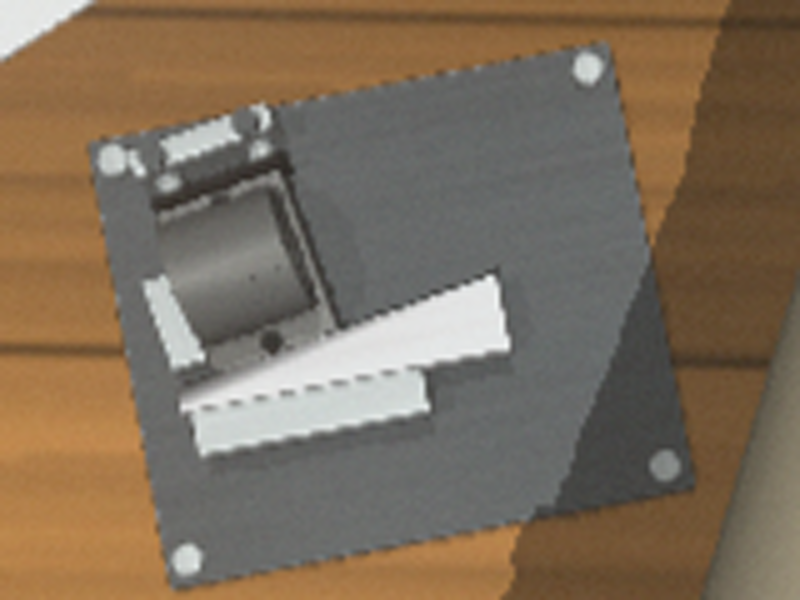

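```bash
python3 -c "
from h import *
P=w2f(onz('top',np.array([(182,411),(511,350),(495,273)])/5+[195,140]-.4,.040))*1e3
print('wedge',P.round(1)); d=P[0]-P[1]; print('yaw',np.degrees(np.arctan2(d[1],d[0]))-90,np.hypot(*d))
H=w2f(onz('top',np.array([(339,328),(277,172)])/5+[195,140]-.4,.034))*1e3; d=H[1]-H[0]; print('housing edge',H.round(1),'yaw',np.degrees(np.arctan2(d[1],d[0])),np.hypot(*d))
a=cv2.imread('pics/top0.png');b=cv2.imread('pics/top11.png');D=cv2.absdiff(a,b).max(2)
for n,(x,y,w,h) in dict(packing=(420,220,80,30),bearing=(385,105,35,35),gear=(240,95,45,45),spanner=(130,155,35,90)).items(): print(n,int((D[y:y+h,x:x+w]>40).sum()))
b2=bot.get_image('top');print('still',int((cv2.absdiff(b,b2).max(2)[140:260,195:300]>25).sum())); st()
"
```

```text
wedge [[-29.2  68.3]
 [-30.4 -80.5]
 [  4.8 -80. ]]
yaw -0.43772214023101697 148.7899727449287
housing edge [[-5.3 -6.4]
 [69.2  8. ]] yaw 10.939643164352928 75.84356154888485
packing 128
bearing 978
gear 0
spanner 0
still 3
t25.00 tcp_f [ -10.02 -264.13] z0.0673 F_f x-0.0 y0.6 z0.5
```

View pics/top11.png

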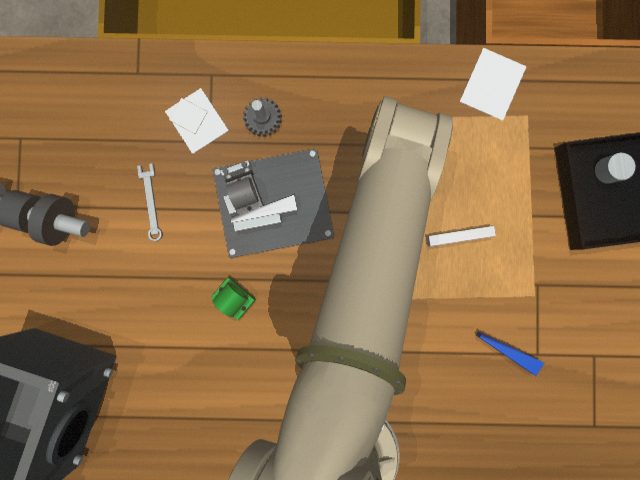

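View pics/side11.png

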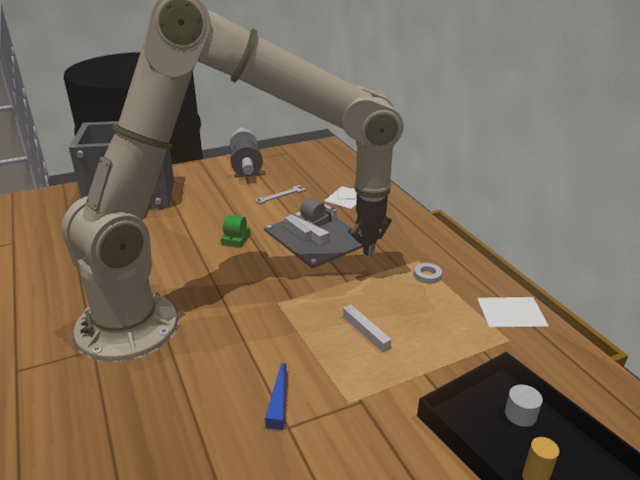

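The top-view difference at the bearing is just the arm covering it. The side view shows the bearing at (428,272) and the block at (367,328), both unmoved, and the wedge seated. Handing in.

```bash
python3 -c "
from plant import bot
print(bot.hand_in())"
```

```text
the job is handed in; nothing more can be done
None
```

I laid the wedge loose in the mouth of the gap, straight face to the rail, and let go of it. I then pushed it in with the closed fingers and finished with repeated taps of about 17–19 N. The last three taps moved it 0.5, 0.4 and 0.3 mm, and I handed the job in at about 25 s.

**Wedge:** the tip is about 68 mm along the fixture's y. It lies parallel to the rail to about 0.4° and stayed still after I let go.

**Housing:** it has moved up against the stop and is turned about 11° (0.19 rad), with image noise of a degree or so. That is above the nominal 9.5°, but inside the allowed range.

**Other parts:** the block, bearing, gear and spanner are where they lay. The top-view comparison flagged the bearing and the block. The bearing was hidden by the arm, and the side view shows both in place.

**Not checked directly:**
- **Holding force:** the wedge's own force on the housing can't be measured. I judged it tight from the tap forces and the lack of any spring-back.
- **Camera difference:** the two views differed by about 3–4 mm along y. I averaged them for the grasp and used the top view for the fixture position.

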